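Lock the bench clamp and snug the board

TASK

Lock the clamp to the bench: push its T-handled stud down against the spring, turn it a quarter turn clockwise and let it spring up into its catch. Then swing the clamp's eccentric lever clockwise until the cam has taken up the gap and holds the board snug against the fence's rubber strip, and stop there: the strip should only just be squeezed, not squashed. Let go of everything and leave the jar, the tape roll and the screwdriver alone.

Things in the scene. Friction and masses are not known exactly. Their poses are not given: they have to be found in the camera images.
- clamp: fixed clamp: dark steel base plate 80 x 250 x 6 mm (x -60 to +20, y -125 to +125 mm in its frame) on the bench; origin on the bench, z up, x points to the board and fence. On it: a grey housing 70 x 80 x 42 mm high centred at x -15, y +75 mm with the T-handled stud on top; and the eccentric lever, pivot at x 0, y -50 mm.
- stud_top (a point): centre of the top of the stud's T-handle, on its vertical turning axis, 101 mm above the bench when up. The handle is an upright steel bar 70 long (point x axis) x 14 wide x 34 mm high on a round flange 64 mm across, whose top is 34 mm below this point. Unlocked the bar lies along the clamp's x, locked along its y.
- stud (a joint): m pressed down, 0 = up. Spring 6 N at first, +0.4 N per mm. A pin stops it turning until pressed to a hidden depth, 6 to 11 mm (differs); solid bottom 4 mm below that. Press till it bottoms (15 to 20 N), turn there or up to 2 mm higher. Let go when turned, it springs up into the catch, 3 to 4 mm above the hidden depth: locked it stays 2 to 8 mm down.
- stud_head (a joint): turn of the stud, rad, clockwise from above: 0 (+-0.05) unlocked, 1.57 locked. A stop ends the turn at about 1.68. The catch takes the pin only from about 1.47 to 1.67; before that it rubs under a ledge, so from about 0.3 on the handle may be let go and gripped afresh. Turning friction under 0.2 Nm.
- lever (a joint): turn of the eccentric lever, rad, clockwise from above: 0 = points along the clamp's -y, 1.57 = along its -x. Starts 0 to 0.15. Friction (0.2 Nm) keeps it where it is left, also clamping. Cam: steel disc, radius 28 mm, its edge 28 + 12 sin(turn) mm from the pivot along the clamp's x. The board meets the strip at a turn of 0.34 to 0.75, differing.
- lever_pivot (a point): point on the lever's vertical turning axis, 41 mm above the bench (top of the lever bar); fixed on the clamp.
- lever_grip (a point): centre of the top of the lever's upright round black grip, 22 mm across, 45 mm high, 86 mm above the bench, 100 mm from the pivot. The lever bar below it is 10 mm thick, top 41 mm above the bench. Pushing the grip takes 2 to 4 N with the cam free and roughly 2 N more per mm of strip squeeze.
- board: loose pale wooden board lying flat, 80 (x) x 160 (y) x 22 mm, 0.2 kg, between the cam and the fence; origin at the centre of its underside. It starts 0.5 to 1.5 mm off the strip, its -y end near the fence's end stop.
- fence: fixed aluminium L-shaped fence, 200 mm long, 36 mm high, parallel to the clamp; origin on the bench under the face of the rubber strip, x pointing from clamp to fence. An end stop juts out at its -y end (stop face at y -83 mm).
- strip (a joint): how far the fence's rubber strip (8 mm thick, 180 mm long, black) is squeezed by the board, m: 0 free, 10 N per mm, 0.006 solid. Snug is 0.0004 to 0.0035 (4 to 35 N); aim at 0.001 to 0.002. Above 0.0045 counts as squashed.
- jar: bystander: amber glass jar with steel lid, 66 mm across, 100 mm high; origin at the centre of its foot
- tape_roll: bystander: grey plastic ring 90 mm across, 45 mm high; origin at the centre of its underside
- screwdriver: bystander: screwdriver 200 mm long, lying beyond the fence

How it is judged:
On the way, in this order (a step that is already met when the one before it is completed fails the run):
1. the stud is turned a quarter turn and caught, with the hand off it (value of joint stud_head between 1.42 and 1.72 rad and value of joint stud between 0.0015 and 0.0085 m and contact force between stud and the fingers below 0.2 N), for 0.2 s.
2. the cam holds the board snug on the strip (value of joint strip above 0.0004 m and contact force between lever and board above 2 N), for 0.2 s.
At the end, for the whole second after the job is handed in: The stud stands caught at a quarter turn (1.42 to 1.72 rad, 1.5 to 8.5 mm down); the cam presses the board flat against the strip, which is squeezed 0.4 to 3.5 mm; board and lever at rest (all of step 2 and value of joint stud_head between 1.42 and 1.72 rad and value of joint stud between 0.0015 and 0.0085 m and value of joint strip below 0.0035 m and linear speed of board below 0.01 m/s and angle between board's own z axis and vertical below 0.05 rad and velocity of joint lever between -0.05 and 0.05 rad/s); the robot touches nothing.
It fails at once if the rubber strip is squashed (squeezed more than 4.5 mm) (value of joint strip above 0.0045 m).
It fails at once if a bystander is moved more than 30 mm (distance of any of jar, tape_roll, screwdriver from where it was at the start of the episode above 0.03 m).
It also fails if it takes over 58 s, if anything falls off the work surface, if the arm or the gripper's body presses on something with over 40 N, if the wrist force passes 120 N, or if a joint passes its speed limit or range.

ROBOT

A 7-joint arm with a two-finger parallel gripper is mounted at the origin on the work surface. World frame = base frame: x ahead of the robot, y to its left, z up, the work surface at z = 0. Lengths are in m, angles in rad, forces in N, time in s.
With the tool pointing down it reaches from about 0.4 to 0.875 m from the base axis. Payload 6.5 kg.
Tool frame: the origin (TCP) lies at the very end of the fingers, on their centre line; the grasp point (between the pads) lies r.grip_depth behind it (r.grip_depth is the distance from the TCP to the grasp point, in m); x points along the fingers, y is the direction in which the jaws open and shut, and the axes are right-handed (so a half turn about x gives the same grasp; the last joint's range is limited). The gripper opens to 85 mm and grips with 20 to 120 N. Pads are 22 mm wide; open, the fingers measure 114 mm over their backs; the gripper's body (76 mm by 85 mm) begins 54 mm behind the grasp point. The pads swing forward as they close: fully open they stand 13 mm farther back than shut.
Start: joints at [-0.066, 0.536, -0.004, 1.538, 0.003, 1.067, -0.071], TCP at [0.65, 0, 0.231] pointing down, gripper open.
Joint ranges: [-2.7, 2.7], [-0.37, 2.16], [-1.27, 1.26], [0.24, 2.4], [-1.31, 4.45], [0.19, 1.91], [-2.76, 2.76]. Speed limits (rad/s): [2.39, 2.39, 3.14, 3.14, 3.14, 3.14, 3.14].

INTERFACE

Orientations are given as a 3x3 rotation matrix whose columns are the frame's x, y, z axes.
In Python, from workcell import r, vision, ticket gives the robot as it stands. The module is installed in compiled form; this text tells all that it offers.
- The arm moves only by the tool play_rows, never from a script. Its arguments are lists of equal length, an entry for each row: "linear": the shift along the tool's x, y, z in m, a list of three; "delta_rot": the turn, a rotation vector about the tool's x, y, z in rad, a list of three. A call has exactly 10 rows; each row is the pose to reach, as a shift and turn from the pose commanded when the call began, along the tool's axes at that moment; what a row does not reach only later rows make up. A row lasts 1/10 s, in which the tool goes at most 50 mm and 8.59 degrees, less where a joint would pass 70% of its speed; a pose out of reach is approached as far as the arm can. A call with a gripper value outside its range is refused whole. "gripper" is the closure in counts, from 0 (fully open) to 255 (shut), set as the call begins (left out, the last holds). The fingers move at their own pace and stop on an object; the grip force is fixed at half the most. Time passes only in rows, so rows that repeat a pose let the fingers close, or fill a call up. It gives the time, the measured TCP pose, the force and the opening at its end, in the units of the state.
- r.get_obs(): the state, without advancing time (a new reading comes with each control period).
- vision.grab_frame(name): name is "scene" or "side" or "wrist"; returns a dict with "image" (480x640x3 uint8, blue, green, red), "K" (3x3 intrinsics, pixels), "world_from_camera" (4x4, takes a point from camera to world coordinates). Camera axes: x right, y up, looking along -z (the intrinsics and any distortion apply to the point x, -y, -z); pixel columns grow to the right and rows downward; lengths in m; the calibration is good to about 2 mm. The wrist camera is an equidistant fisheye: a pixel r from the principal point sees the ray r / f radians off the axis. A picture is of the moment at which its call begins. There is no depth.
- ticket.hand_in(): hands the job in, once; it reports no verdict.
The state is a dict: "t": time; "joint_positions": joint angles; "qvel": joint speeds; "effort": joint torques, N m; "tool_pos": TCP position; "tcp_rot": TCP orientation; "force": force on the tool from outside, world axes, zero at the start; "moment": the same for the moment, N m; "width": opening from 0.0 (shut) to 1.0 (fully open).
Only numpy, scipy, OpenCV 4.12 (cv2) and the standard library are available. Lean on these libraries where they do the work, as an engineer would, in place of code of your own. Each camera call takes 0.05 s, during which the arm holds its last target.

## Working session

There is one attempt and no reset: what is moved stays moved. The work goes in short steps, Python scripts to look and compute and a tool call to move; the robot and the scene stay as the last step left them, time stands still between calls to the robot, and variables do not carry over. Pictures are saved under pics/ and viewed, and the job is handed in when it is done.

Besides the shell and the picture viewer there is one more tool, called after "Emit:" by a JSON object that holds its "method" and its "body". play_rows: Moves the arm, as the interface text tells. Its arguments: {"type":"object","properties":{"linear":{"type":"array","items":{"type":"array","items":{"type":"number"}}},"delta_rot":{"type":"array","items":{"type":"array","items":{"type":"number"}}},"gripper":{"type":"number"}},"required":["linear","delta_rot"]}

```bash
mkdir -p pics; ls; python3 - <<'E'
from workcell import r, vision
import cv2, numpy as np
for n in ["scene","side","wrist"]:
    f=vision.grab_frame(n); cv2.imwrite(f"pics/a_{n}.png",f["image"]); np.savez(f"a_{n}.npz",**f)
    print(n,f["K"].tolist(),np.round(f["world_from_camera"],3).tolist(),[k for k in f])
o=r.get_obs(); print(o["t"],o["tool_pos"],o["tcp_rot"],r.grip_depth,o["width"],o["force"])
E
```

```text
pics
scene [[569.1111532762109, 0.0, 328.92890239159385], [0.0, 569.1111532762109, 233.33613475642827], [0.0, 0.0, 1.0]] [[0.278, -0.769, 0.575, 1.407], [0.961, 0.216, -0.175, -0.207], [0.011, 0.601, 0.799, 1.151], [0.0, 0.0, 0.0, 1.0]] ['image', 'K', 'world_from_camera']
side [[503.0143624775997, 0.0, 323.33556117143746], [0.0, 503.0143624775997, 247.51152171323713], [0.0, 0.0, 1.0]] [[-0.981, 0.141, -0.134, 0.5], [-0.195, -0.684, 0.703, 0.72], [0.007, 0.716, 0.698, 0.773], [0.0, 0.0, 0.0, 1.0]] ['image', 'K', 'world_from_camera']
wrist [[371.64829954431775, 0.0, 318.208575863545], [0.0, 371.64829954431775, 229.93657498353718], [0.0, 0.0, 1.0]] [[1.0, 0.0, 0.001, 0.65], [-0.0, 0.956, 0.293, 0.074], [-0.001, -0.293, 0.956, 0.374], [0.0, 0.0, 0.0, 1.0]] ['image', 'K', 'world_from_camera']
0.15 [ 6.49546191e-01 -4.98346627e-05  2.30637110e-01] [[-1.26642110e-03  9.99999197e-01  4.37846493e-05]
 [-1.37898265e-04  4.36100466e-05 -9.99999990e-01]
 [-9.99999189e-01 -1.26642713e-03  1.37842926e-04]] 0.0187 1.0032341675596448 [0.10256976 0.03210768 0.02560227]
```

View pics/a_scene.png

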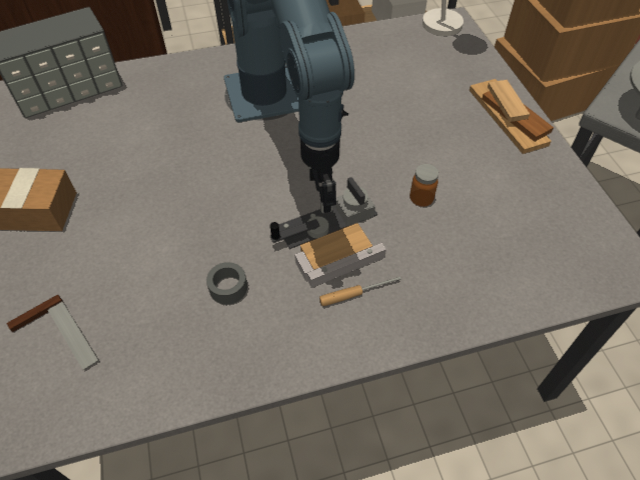

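View pics/a_side.png

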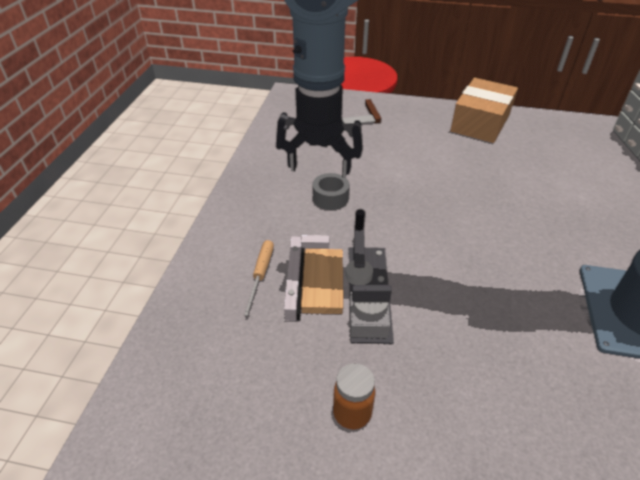

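View pics/a_wrist.png

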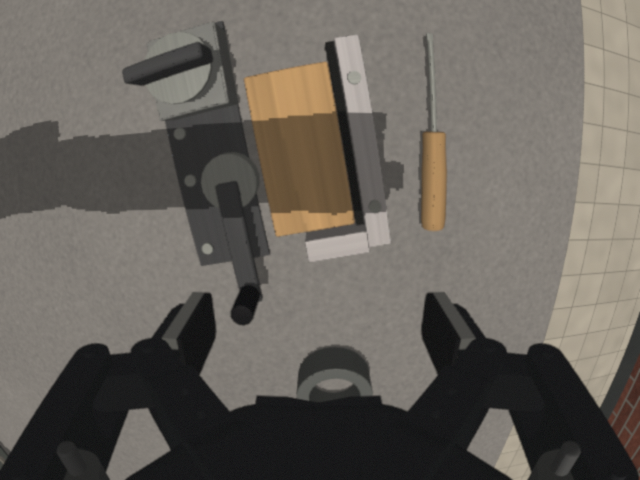

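```bash
cat > h.py <<'E'
import numpy as np, cv2
def ray(f,u,v,fish):
    K=f["K"];x=(u-K[0,2])/K[0,0];y=(v-K[1,2])/K[1,1]
    if fish:
        t=np.hypot(x,y);s=np.sin(t)/t if t>1e-9 else 1.
        d=np.array([x*s,-y*s,-np.cos(t)])
    else: d=np.array([x,-y,-1.])
    T=f["world_from_camera"]; return T[:3,3],T[:3,:3]@d
def onz(f,u,v,z,fish=True):
    o,d=ray(f,u,v,fish); return (o+d*(z-o[2])/d[2])
def proj(f,p,fish=True):
    T=f["world_from_camera"];c=T[:3,:3].T@(np.asarray(p)-T[:3,3]);x,y,z=c[0],-c[1],-c[2]
    if fish:
        rr=np.hypot(x,y);t=np.arctan2(rr,z);x,y=x/rr*t,y/rr*t
    else: x,y=x/z,y/z
    K=f["K"];return np.array([K[0,0]*x+K[0,2],K[1,1]*y+K[1,2]])
E
python3 - <<'E'
import cv2
i=cv2.imread("pics/a_wrist.png")
c=i[10:130,110:270]; cv2.imwrite("pics/a_w1.png",cv2.resize(c,None,fx=5,fy=5,interpolation=cv2.INTER_CUBIC))
c=i[130:330,160:400]; c=cv2.resize(c,None,fx=3,fy=3,interpolation=cv2.INTER_CUBIC)
cv2.imwrite("pics/a_w2.png",cv2.convertScaleAbs(c,alpha=1.8,beta=10))
c=i[20:270,220:420]; cv2.imwrite("pics/a_w3.png",cv2.resize(c,None,fx=2.4,fy=2.4,interpolation=cv2.INTER_CUBIC))
E
```

```text
(no output)
```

View pics/a_w1.png

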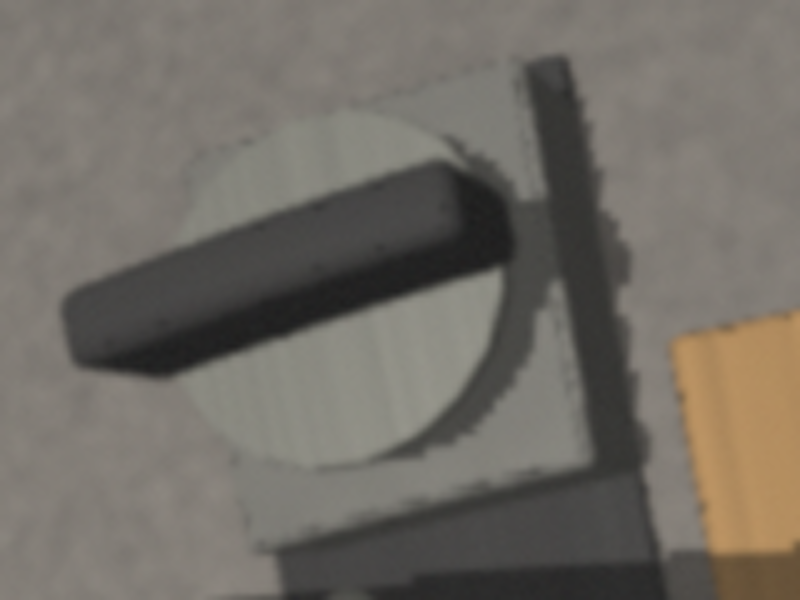

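View pics/a_w2.png

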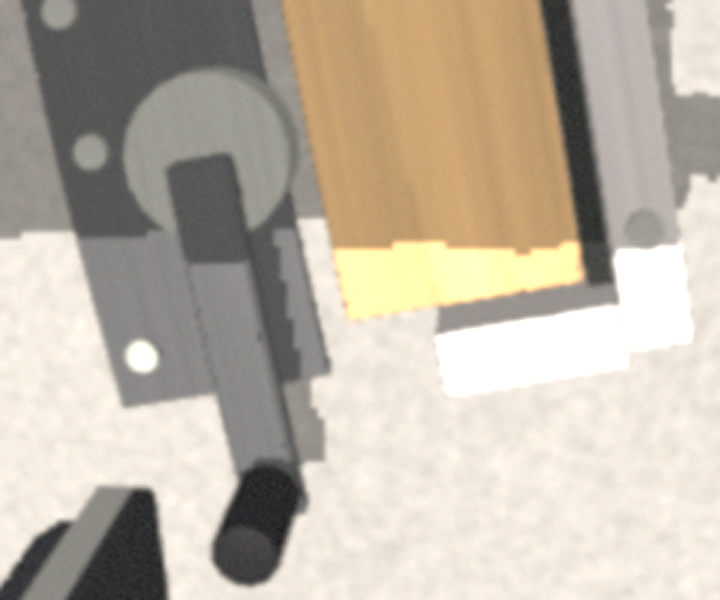

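View pics/a_w3.png

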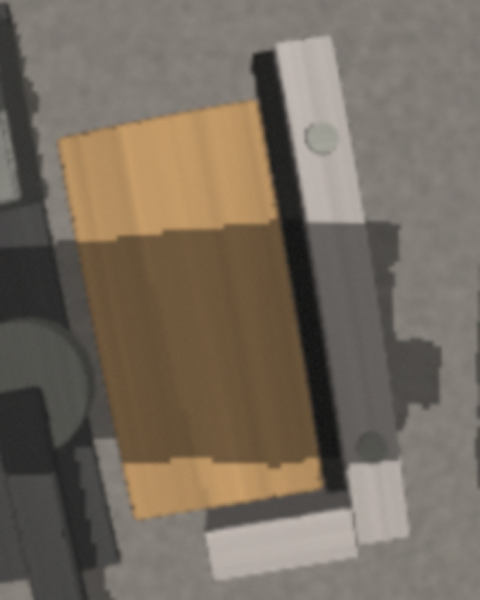

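```bash
python3 - <<'E'
import numpy as np
from h import *
f=dict(np.load("a_wrist.npz"))
def w(k,ox,oy,u,v,z): 
    p=onz(f,ox+(u+.5)/k-.5,oy+(v+.5)/k-.5,z); return p[:2]
a=[w(5,110,10,*q,.101) for q in [(65,298),(82,367),(462,228),(435,160)]]
c=np.mean(a,0); print("bar",np.round(a,4).tolist(),c, "len",np.linalg.norm((a[2]+a[3]-a[0]-a[1])/2),"wid",np.linalg.norm(a[0]-a[1]),np.linalg.norm(a[2]-a[3]))
d=(a[2]+a[3]-a[0]-a[1])/2; print("bar ang",np.arctan2(d[1],d[0]))
fl=[w(5,110,10,*q,.067) for q in [(340,110),(340,467),(508,290),(178,290)]]
print("flange",np.round(fl,4).tolist())
# housing top edges z=.048: right edge top (528,75)?->(597,465); bottom edge (280,548)
h=[w(5,110,10,*q,.048) for q in [(515,58),(597,465),(258,552),(185,155)]]
print("housing",np.round(h,4).tolist(), np.linalg.norm(h[0]-h[1]),np.linalg.norm(h[1]-h[2]), "ctr",np.mean(h,0))
g=w(3,160,130,247,555,.086); print("grip",g)
bp=[w(3,160,130,*q,.041) for q in [(167,170),(232,155),(240,468),(297,460)]]
print("leverbar",np.round(bp,4).tolist())
bl=[w(3,160,130,*q,.006) for q in [(122,405),(330,372)]]; print("base -y edge",np.round(bl,4).tolist(),np.linalg.norm(bl[1]-bl[0]))
b=[w(2.4,220,20,*q,.022) for q in [(60,140),(255,100),(322,488),(137,518)]]
print("board",np.round(b,4).tolist(),[np.linalg.norm(b[i]-b[i-1]) for i in range(4)])
s=[w(2.4,220,20,*q,.036) for q in [(277,45),(345,490),(330,36),(408,535)]]; print("fence",np.round(s,4).tolist())
for p,q in((h[0],h[1]),(b[0],b[3]),(b[1],b[2]),(s[0],s[1]),(s[2],s[3])): e=p-q; print("ang y", np.arctan2(-e[0],e[1]))
E
```

```text
bar [[0.4953, 0.1235], [0.4984, 0.1118], [0.5636, 0.1263], [0.5592, 0.1375]] [0.52913567 0.1247833 ] len 0.06607756654202265 wid 0.012173086283235844 0.012029423702833024
bar ang 0.21761343653259474
flange [[0.5303, 0.1566], [0.5302, 0.0932], [0.561, 0.1212], [0.4994, 0.1279]]
housing [[0.5563, 0.1678], [0.5715, 0.0913], [0.5057, 0.08], [0.4912, 0.1575]] 0.07793638476905086 0.06673329409376855 ctr [0.53118033 0.1241311 ]
grip [ 0.58098727 -0.09368291]
leverbar [[0.5538, 0.0149], [0.575, 0.0192], [0.5707, -0.0862], [0.5904, -0.0828]]
base -y edge [[0.519, -0.0785], [0.598, -0.0647]] 0.08016343810469519
board [[0.5807, 0.1156], [0.6569, 0.1298], [0.6848, -0.0263], [0.6083, -0.0393]] [np.float64(0.15731053743008835), np.float64(0.07744878464906775), np.float64(0.15858199206420423), np.float64(0.0776801989842837)]
fence [[0.6648, 0.1493], [0.6927, -0.0231], [0.6846, 0.1534], [0.7192, -0.042]]
ang y 0.19647943179321795
ang y 0.17584001217111098
ang y 0.17730001893903075
ang y 0.1602283017985904
ang y 0.17529229897750506
```

Emit:
{"method": "play_rows", "body": {"linear": [[0.006,-0.012,-0.0125],[0.012,-0.024,-0.025],[0.018,-0.036,-0.0375],[0.024,-0.048,-0.05],[0.03,-0.06,-0.0625],[0.036,-0.072,-0.075],[0.042,-0.084,-0.0875],[0.048,-0.096,-0.1],[0.054,-0.108,-0.1125],[0.06,-0.12,-0.125]], "delta_rot": [[-0.14,0,0],[-0.28,0,0],[-0.42,0,0],[-0.56,0,0],[-0.7,0,0],[-0.84,0,0],[-0.98,0,0],[-1.12,0,0],[-1.26,0,0],[-1.4,0,0]], "gripper": 0}}

```text
t: 1.15
tool_pos: [0.5293, 0.1253, 0.1709]
tcp_rot: [[-0.0, 0.164, 0.986], [-0.0, 0.986, -0.164], [-1.0, -0.0, -0.0]]
force: [-0.5, -0.2, 0.5]
width: 1.002
```

Emit:
{"method": "play_rows", "body": {"linear": [[0.004,0,0],[0.008,0,0],[0.012,0,0],[0.016,0,0],[0.02,0,0],[0.02,0,0],[0.02,0,0],[0.02,0,0],[0.02,0,0],[0.02,0,0]], "delta_rot": [[-0.1,0,0],[-0.2,0,0],[-0.3,0,0],[-0.383,0,0],[-0.383,0,0],[-0.383,0,0],[-0.383,0,0],[-0.383,0,0],[-0.383,0,0],[-0.383,0,0]]}}

```text
t: 2.15
tool_pos: [0.5301, 0.125, 0.1514]
tcp_rot: [[0.0, -0.21, 0.978], [-0.0, 0.978, 0.21], [-1.0, -0.0, 0.0]]
force: [1.0, 0.0, 0.7]
width: 1.0
```

```bash
python3 - <<'E'
from workcell import r, vision
import cv2, numpy as np
f=vision.grab_frame("wrist"); cv2.imwrite("pics/b_wrist.png",f["image"]); np.savez("b_wrist.npz",**f)
f2=vision.grab_frame("side"); cv2.imwrite("pics/b_side.png",f2["image"])
o=r.get_obs(); print(o["t"],o["tool_pos"],np.round(o["tcp_rot"],3).tolist(),o["force"],o["joint_positions"])
E
```

```text
2.25 [0.53005415 0.12504065 0.15141025] [[0.0, -0.211, 0.978], [-0.0, 0.978, 0.211], [-1.0, -0.0, 0.0]] [-0.04750691  0.27374444 -0.21315155] [ 0.02295126  0.50143021 -0.43585342  1.8660986   0.27777959  0.83359422
  1.2287761 ]
```

View pics/b_wrist.png

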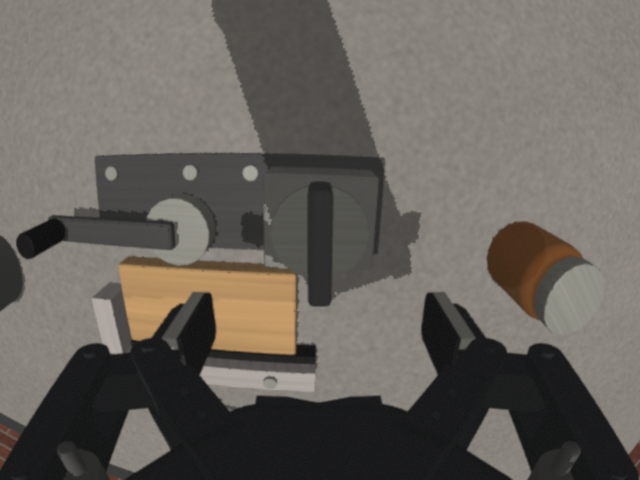

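```bash
python3 - <<'E'
import numpy as np
from h import *
f=dict(np.load("b_wrist.npz"))
p=onz(f,320,183,.101);q=onz(f,319,305,.101);print(p,q,(p+q)/2,np.linalg.norm(p-q),np.arctan2(*(q-p)[1::-1]))
print(onz(f,319,228,.067))
print("grip",onz(f,28,242,.086))
i=f["image"][160:330,230:410];cv2.imwrite("pics/b_w1.png",cv2.convertScaleAbs(cv2.resize(i,None,fx=4,fy=4,interpolation=cv2.INTER_CUBIC),alpha=2))
E
```

```text
[0.49017454 0.1170036  0.101     ] [0.56082051 0.13168058 0.101     ] [0.52549753 0.12434209 0.101     ] 0.07215446902292694 0.20483998101528547
[0.52447046 0.12388205 0.067     ]
grip [ 0.57560602 -0.09002448  0.086     ]
```

View pics/b_w1.png

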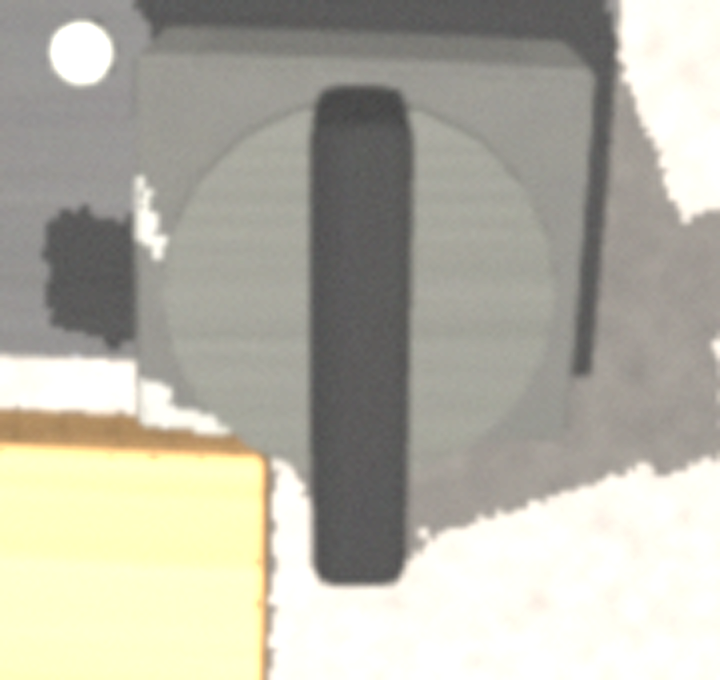

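Emit:
{"method": "play_rows", "body": {"linear": [[0.01,0,-0.001],[0.02,0,-0.0018],[0.03,0,-0.0018],[0.04,0,-0.0018],[0.05,0,-0.0018],[0.06,0,-0.0018],[0.067,0,-0.0018],[0.073,0,-0.0018],[0.073,0,-0.0018],[0.073,0,-0.0018]], "delta_rot": [[0,0,0],[0,0,0],[0,0,0],[0,0,0],[0,0,0],[0,0,0],[0,0,0],[0,0,0],[0,0,0],[0,0,0]]}}

```text
t: 3.25
tool_pos: [0.5283, 0.1247, 0.0784]
tcp_rot: [[0.0, -0.211, 0.978], [0.0, 0.978, 0.211], [-1.0, 0.0, 0.0]]
force: [-0.1, -0.1, 0.3]
width: 1.002
```

Emit:
{"method": "play_rows", "body": {"linear": [[0,0,0],[0,0,0],[0,0,0],[0,0,0],[0,0,0],[0,0,0],[0,0,0],[0,0,0],[0,0,0],[0,0,0]], "delta_rot": [[0,0,0],[0,0,0],[0,0,0],[0,0,0],[0,0,0],[0,0,0],[0,0,0],[0,0,0],[0,0,0],[0,0,0]], "gripper": 255}}

```text
t: 4.25
tool_pos: [0.5282, 0.1251, 0.0786]
tcp_rot: [[0.0, -0.211, 0.978], [0.0, 0.978, 0.211], [-1.0, 0.0, 0.0]]
force: [-1.6, 1.1, 5.5]
width: 0.15
```

Emit:
{"method": "play_rows", "body": {"linear": [[0.001,0,0],[0.002,0,0],[0.003,0,0],[0.004,0,0],[0.005,0,0],[0.006,0,0],[0.007,0,0],[0.008,0,0],[0.009,0,0],[0.009,0,0]], "delta_rot": [[0,0,0],[0,0,0],[0,0,0],[0,0,0],[0,0,0],[0,0,0],[0,0,0],[0,0,0],[0,0,0],[0,0,0]]}}

```text
t: 5.25
tool_pos: [0.5283, 0.1251, 0.0699]
tcp_rot: [[0.0, -0.211, 0.978], [0.0, 0.978, 0.211], [-1.0, 0.0, 0.0]]
force: [-3.2, 1.2, 9.2]
width: 0.15
```

Emit:
{"method": "play_rows", "body": {"linear": [[0.0005,0,0],[0.001,0,0],[0.0015,0,0],[0.002,0,0],[0.002,0,0],[0.002,0,0],[0.002,0,0],[0.002,0,0],[0.002,0,0],[0.002,0,0]], "delta_rot": [[0,0,0],[0,0,0],[0,0,0],[0,0,0],[0,0,0],[0,0,0],[0,0,0],[0,0,0],[0,0,0],[0,0,0]]}}

```text
t: 6.25
tool_pos: [0.5283, 0.1252, 0.068]
tcp_rot: [[0.0, -0.211, 0.978], [0.0, 0.978, 0.211], [-1.0, 0.0, 0.0]]
force: [-2.7, 1.9, 10.2]
width: 0.15
```

Emit:
{"method": "play_rows", "body": {"linear": [[0.0003,0,0],[0.0006,0,0],[0.001,0,0],[0.001,0,0],[0.001,0,0],[0.001,0,0],[0.001,0,0],[0.001,0,0],[0.001,0,0],[0.001,0,0]], "delta_rot": [[0,0,0],[0,0,0],[0,0,0],[0,0,0],[0,0,0],[0,0,0],[0,0,0],[0,0,0],[0,0,0],[0,0,0]]}}

```text
t: 7.25
tool_pos: [0.5283, 0.1252, 0.0671]
tcp_rot: [[0.0, -0.211, 0.977], [0.0, 0.977, 0.211], [-1.0, 0.0, 0.0]]
force: [-2.1, 0.5, 10.2]
width: 0.147
```

Emit:
{"method": "play_rows", "body": {"linear": [[0.0005,0,0],[0.001,0,0],[0.0015,0,0],[0.0015,0,0],[0.0015,0,0],[0.0015,0,0],[0.0015,0,0],[0.0015,0,0],[0.0015,0,0],[0.0015,0,0]], "delta_rot": [[0,0,0],[0,0,0],[0,0,0],[0,0,0],[0,0,0],[0,0,0],[0,0,0],[0,0,0],[0,0,0],[0,0,0]]}}

```text
t: 8.25
tool_pos: [0.5283, 0.1252, 0.0656]
tcp_rot: [[0.0, -0.211, 0.978], [0.0, 0.978, 0.211], [-1.0, 0.0, 0.0]]
force: [-3.3, 0.5, 10.3]
width: 0.143
```

Emit:
{"method": "play_rows", "body": {"linear": [[0.0005,0,0],[0.001,0,0],[0.001,0,0],[0.001,0,0],[0.001,0,0],[0.001,0,0],[0.001,0,0],[0.001,0,0],[0.001,0,0],[0.001,0,0]], "delta_rot": [[0,0,0],[0,0,0],[0,0,0],[0,0,0],[0,0,0],[0,0,0],[0,0,0],[0,0,0],[0,0,0],[0,0,0]]}}

```text
t: 9.25
tool_pos: [0.5284, 0.1252, 0.0651]
tcp_rot: [[0.001, -0.211, 0.977], [0.0, 0.977, 0.211], [-1.0, -0.0, 0.001]]
force: [-5.0, 1.0, 15.6]
width: 0.148
```

Emit:
{"method": "play_rows", "body": {"linear": [[0,0,0],[0,0,0],[0,0,0],[0,0,0],[0,0,0],[0,0,0],[0,0,0],[0,0,0],[0,0,0],[0,0,0]], "delta_rot": [[0.05,0,0],[0.1,0,0],[0.15,0,0],[0.2,0,0],[0.25,0,0],[0.3,0,0],[0.35,0,0],[0.4,0,0],[0.4,0,0],[0.4,0,0]]}}

```text
t: 10.25
tool_pos: [0.5283, 0.1251, 0.065]
tcp_rot: [[0.0, 0.186, 0.982], [-0.0, 0.982, -0.186], [-1.0, -0.0, 0.0]]
force: [-5.0, 0.5, 16.1]
width: 0.151
```

```bash
python3 - <<'E'
from workcell import r, vision
import cv2, numpy as np
f=vision.grab_frame("wrist"); cv2.imwrite("pics/c_wrist.png",f["image"]); np.savez("c_wrist.npz",**f)
o=r.get_obs(); print(o["t"],o["tool_pos"],np.round(o["tcp_rot"],3).tolist(),o["force"],o["moment"])
E
```

```text
10.3 [0.52829594 0.12506951 0.06502782] [[0.0, 0.186, 0.982], [-0.0, 0.982, -0.186], [-1.0, -0.0, 0.0]] [-5.08671698  1.33120758 16.45460594] [ 0.05715093  1.33075942 -0.08643446]
```

View pics/c_wrist.png

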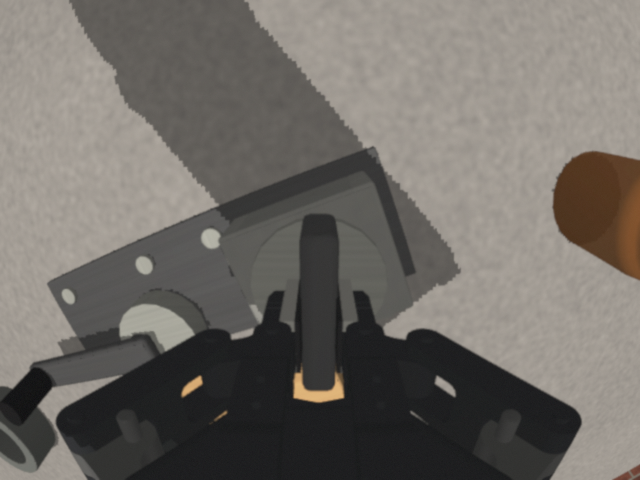

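The bar (319, 215–390) has turned with the fingers about 0.4 rad relative to the housing. Continuing.

Emit:
{"method": "play_rows", "body": {"linear": [[0,0,0],[0,0,0],[0,0,0],[0,0,0],[0,0,0],[0,0,0],[0,0,0],[0,0,0],[0,0,0],[0,0,0]], "delta_rot": [[0.12,0,0],[0.24,0,0],[0.36,0,0],[0.48,0,0],[0.6,0,0],[0.72,0,0],[0.84,0,0],[0.96,0,0],[1.08,0,0],[1.2,0,0]]}}

```text
t: 11.3
tool_pos: [0.5279, 0.1249, 0.065]
tcp_rot: [[-0.001, 0.984, 0.178], [0.0, 0.178, -0.984], [-1.0, -0.001, -0.0]]
force: [-5.5, 1.2, 16.5]
width: 0.149
```

```bash
python3 - <<'E'
from workcell import r, vision
import cv2, numpy as np
f=vision.grab_frame("wrist"); cv2.imwrite("pics/d_wrist.png",f["image"]); np.savez("d_wrist.npz",**f)
o=r.get_obs(); print(o["t"],o["tool_pos"],np.round(o["tcp_rot"],3).tolist(),o["force"],o["moment"])
E
```

```text
11.35 [0.52797157 0.12493534 0.06503868] [[-0.001, 0.985, 0.172], [0.0, 0.172, -0.985], [-1.0, -0.001, -0.0]] [-5.527567    0.84643578 17.2814502 ] [ 0.1335565   1.45825374 -0.08676264]
```

View pics/d_wrist.png

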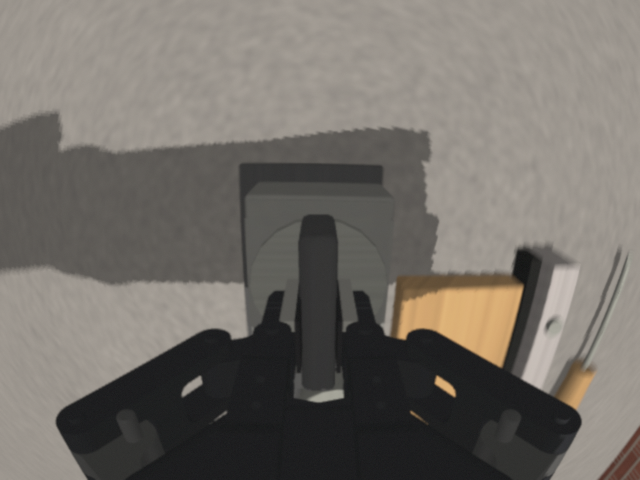

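Emit:
{"method": "play_rows", "body": {"linear": [[-0.001,0,0],[-0.002,0,0],[-0.003,0,0],[-0.004,0,0],[-0.005,0,0],[-0.006,0,0],[-0.007,0,0],[-0.007,0,0],[-0.007,0,0],[-0.007,0,0]], "delta_rot": [[0,0,0],[0,0,0],[0,0,0],[0,0,0],[0,0,0],[0,0,0],[0,0,0],[0,0,0],[0,0,0],[0,0,0]]}}

```text
t: 12.35
tool_pos: [0.5279, 0.1249, 0.0713]
tcp_rot: [[-0.001, 0.983, 0.182], [0.0, 0.182, -0.983], [-1.0, -0.001, -0.0]]
force: [-3.7, 1.1, 8.9]
width: 0.149
```

Emit:
{"method": "play_rows", "body": {"linear": [[0,0,0],[0,0,0],[0,0,0],[0,0,0],[0,0,0],[0,0,0],[0,0,0],[0,0,0],[0,0,0],[0,0,0]], "delta_rot": [[0,0,0],[0,0,0],[0,0,0],[0,0,0],[0,0,0],[0,0,0],[0,0,0],[0,0,0],[0,0,0],[0,0,0]], "gripper": 0}}

```text
t: 13.35
tool_pos: [0.5282, 0.1246, 0.0708]
tcp_rot: [[0.0, 0.983, 0.182], [-0.0, 0.182, -0.983], [-1.0, 0.0, 0.0]]
force: [-0.2, 0.4, 0.4]
width: 0.994
```

Emit:
{"method": "play_rows", "body": {"linear": [[-0.01,0,0],[-0.02,0,0],[-0.03,0,0],[-0.04,0,0],[-0.05,0,0],[-0.06,0,0],[-0.07,0,0],[-0.08,0,0],[-0.08,0,0],[-0.08,0,0]], "delta_rot": [[0,0,0],[0,0,0],[0,0,0],[0,0,0],[0,0,0],[0,0,0],[0,0,0],[0,0,0],[0,0,0],[0,0,0]]}}

```text
t: 14.35
tool_pos: [0.5282, 0.1246, 0.1509]
tcp_rot: [[0.0, 0.983, 0.182], [0.0, 0.182, -0.983], [-1.0, 0.0, -0.0]]
force: [-0.4, -0.2, -0.2]
width: 1.002
```

```bash
python3 - <<'E'
from workcell import r, vision
import cv2, numpy as np
f=vision.grab_frame("wrist"); cv2.imwrite("pics/e_wrist.png",f["image"]); np.savez("e_wrist.npz",**f)
f=vision.grab_frame("side"); cv2.imwrite("pics/e_side.png",cv2.resize(f["image"][200:400,240:440],None,fx=3,fy=3))
o=r.get_obs(); print(o["t"],o["tool_pos"],np.round(o["tcp_rot"],3).tolist(),o["force"],o["moment"])
E
```

```text
14.45 [0.52782889 0.1245659  0.1503215 ] [[-0.001, 0.983, 0.182], [-0.0, 0.182, -0.983], [-1.0, -0.001, 0.0]] [-0.48942942  0.03282937  0.72887848] [-0.0486512   0.04654334 -0.07448296]
```

View pics/e_wrist.png

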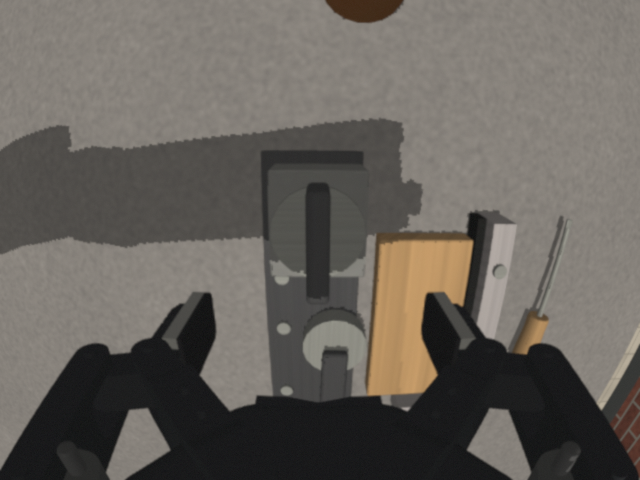

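View pics/e_side.png

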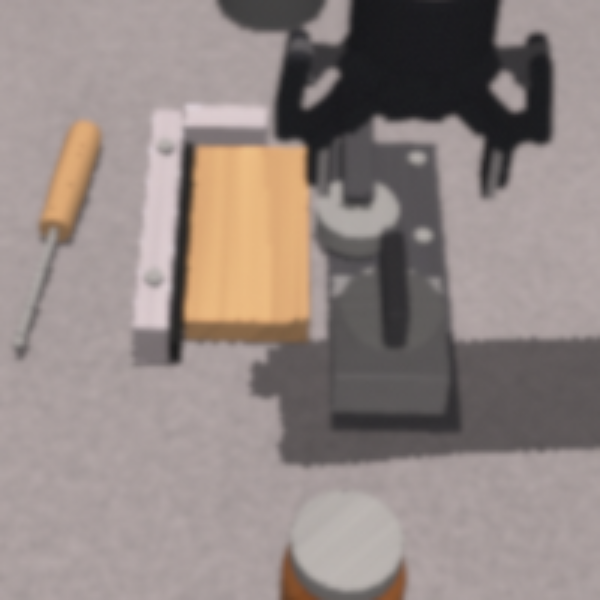

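```bash
python3 - <<'E'
import numpy as np
from h import *
f=dict(np.load("e_wrist.npz"))
print(f["world_from_camera"][:3,3])
i=f["image"][150:320,230:410];cv2.imwrite("pics/e_w1.png",cv2.convertScaleAbs(cv2.resize(i,None,fx=4,fy=4,interpolation=cv2.INTER_CUBIC),alpha=2))
E
```

```text
[0.51513302 0.19761825 0.29420201]
```

View pics/e_w1.png

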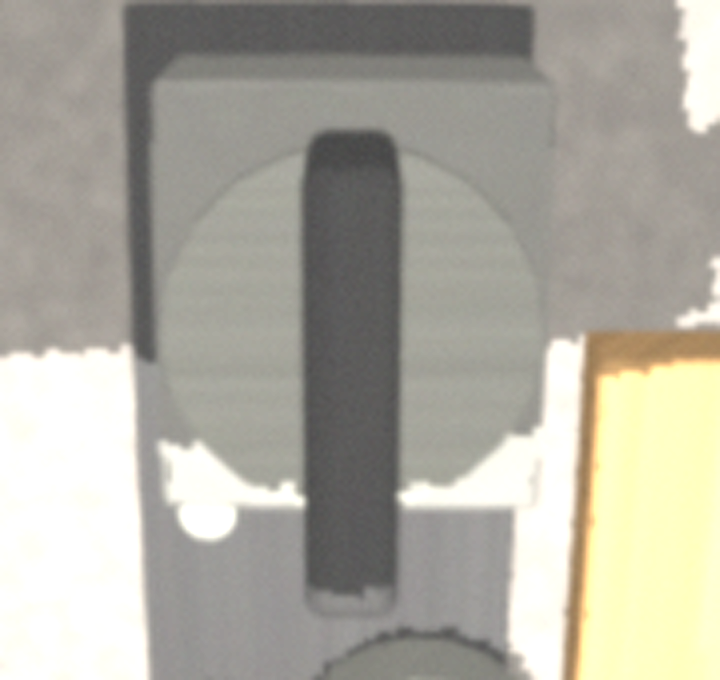

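Emit:
{"method": "play_rows", "body": {"linear": [[0,0.001,0.02],[0,0.003,0.045],[0,0.004,0.07],[0,0.006,0.1],[0,0.008,0.13],[0,0.01,0.16],[0,0.011,0.185],[0,0.012,0.205],[0,0.012,0.224],[0,0.012,0.224]], "delta_rot": [[0,0,0],[0,0,0],[0,0,0],[0,0,0],[0,0,0],[0,0,0],[0,0,0],[0,0,0],[0,0,0],[0,0,0]]}}

```text
t: 15.45
tool_pos: [0.5804, -0.097, 0.1502]
tcp_rot: [[-0.001, 0.984, 0.178], [-0.002, 0.178, -0.984], [-1.0, -0.001, 0.002]]
force: [-0.3, -0.6, -0.1]
width: 0.996
```

```bash
python3 - <<'E'
from workcell import r, vision
import cv2, numpy as np
f=vision.grab_frame("wrist"); cv2.imwrite("pics/f_wrist.png",f["image"]); np.savez("f_wrist.npz",**f)
o=r.get_obs(); print(o["t"],o["tool_pos"],np.round(o["tcp_rot"],3).tolist(),o["force"],o["moment"])
E
```

```text
15.5 [ 0.5803371  -0.09462308  0.15016467] [[-0.001, 0.984, 0.18], [-0.0, 0.18, -0.984], [-1.0, -0.001, 0.0]] [ 0.37714901  0.79104538 -0.37447879] [ 0.07320567 -0.02522506  0.02066925]
```

View pics/f_wrist.png

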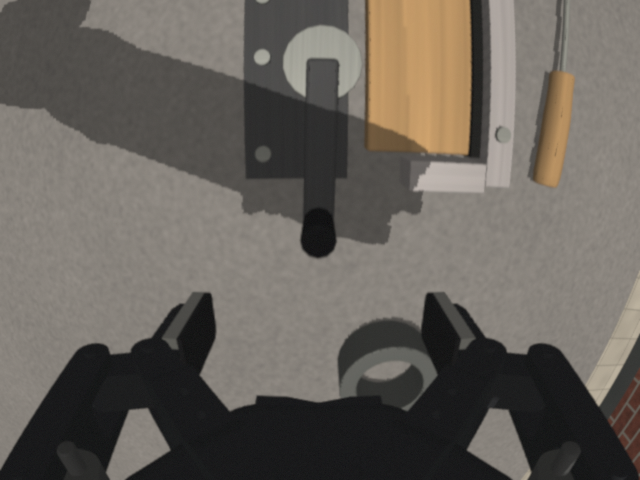

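```bash
python3 - <<'E'
import numpy as np
from h import *
f=dict(np.load("f_wrist.npz"))
g=onz(f,318.5,241,.086)
print("grip",g,"tape",onz(f,387,378,.045), "tape left edge",onz(f,339,378,.045))
a=onz(f,322.5,60,.041);b=onz(f,319.5,205,.041);print(a,b,"lever dir",np.arctan2(*(b-a)[1::-1])+np.pi/2)
print("cam disc ctr",onz(f,321.5,62,.035))
# cam/board gap at cam x-extreme row 62: cam right edge 361, board left edge 367@z=.022
print("base edges", [onz(f,*q,.006)[:2] for q in((246,178),(347,178))])
print("board",[onz(f,*q,.022)[:2] for q in((366,150),(470,155))])
i=f["image"][20:270,230:430];cv2.imwrite("pics/f_w1.png",cv2.convertScaleAbs(cv2.resize(i,None,fx=2.4,fy=2.4,interpolation=cv2.INTER_CUBIC),alpha=1.6))
E
```

```text
grip [ 0.58031016 -0.09323118  0.086     ] tape [ 0.66301395 -0.2197068   0.045     ] tape left edge [ 0.62182768 -0.22540187  0.045     ]
[0.56323862 0.01652148 0.041     ] [ 0.5790071  -0.08212346  0.041     ] lever dir 0.15850986482443252
cam disc ctr [0.56271301 0.01595272 0.035     ]
base edges [array([ 0.5194437 , -0.07864655]), array([ 0.5978494 , -0.06497534])]
board [array([ 0.60591105, -0.03958407]), array([ 0.68668245, -0.02580315])]
```

View pics/f_w1.png

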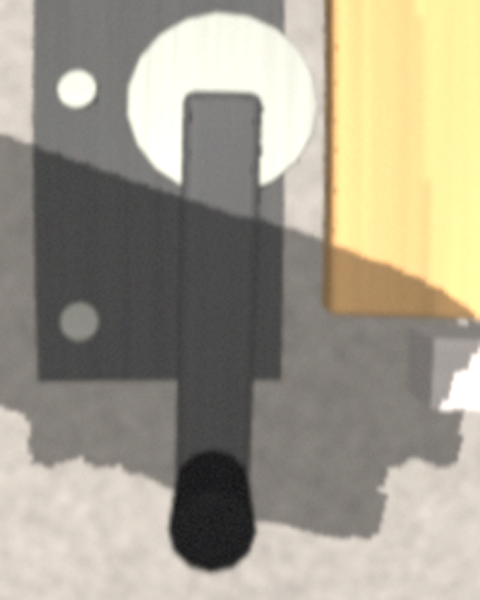

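Emit:
{"method": "play_rows", "body": {"linear": [[0.01,0,0],[0.02,0,0],[0.03,0,0],[0.04,0,0],[0.05,0,0],[0.06,0,0],[0.07,0,0],[0.08,0,0],[0.088,0,0],[0.092,0,0]], "delta_rot": [[0,0,0],[0,0,0],[0,0,0],[0,0,0],[0,0,0],[0,0,0],[0,0,0],[0,0,0],[0,0,0],[0,0,0]]}}

```text
t: 16.5
tool_pos: [0.5804, -0.0934, 0.0578]
tcp_rot: [[-0.001, 0.983, 0.182], [0.0, 0.182, -0.983], [-1.0, -0.001, -0.0]]
force: [0.2, 0.1, -0.4]
width: 1.0
```

Emit:
{"method": "play_rows", "body": {"linear": [[0,0,0],[0,0,0],[0,0,0],[0,0,0],[0,0,0],[0,0,0],[0,0,0],[0,0,0],[0,0,0],[0,0,0]], "delta_rot": [[0,0,0],[0,0,0],[0,0,0],[0,0,0],[0,0,0],[0,0,0],[0,0,0],[0,0,0],[0,0,0],[0,0,0]], "gripper": 165}}

```text
t: 17.5
tool_pos: [0.5808, -0.0935, 0.0588]
tcp_rot: [[-0.0, 0.983, 0.182], [-0.0, 0.182, -0.983], [-1.0, -0.0, 0.0]]
force: [0.6, 0.5, -0.2]
width: 0.355
```

```bash
python3 - <<'E'
from workcell import r, vision
import cv2, numpy as np
f=vision.grab_frame("wrist"); cv2.imwrite("pics/g_wrist.png",f["image"]); np.savez("g_wrist.npz",**f)
o=r.get_obs(); print(o["t"],o["tool_pos"],np.round(o["tcp_rot"],3).tolist(),o["force"],o["moment"])
E
```

```text
17.55 [ 0.58078786 -0.09346302  0.05878661] [[-0.0, 0.983, 0.182], [-0.0, 0.182, -0.983], [-1.0, -0.0, 0.0]] [0.90184584 0.5948269  0.08937118] [-0.03055582  0.01792946  0.03870224]
```

View pics/g_wrist.png

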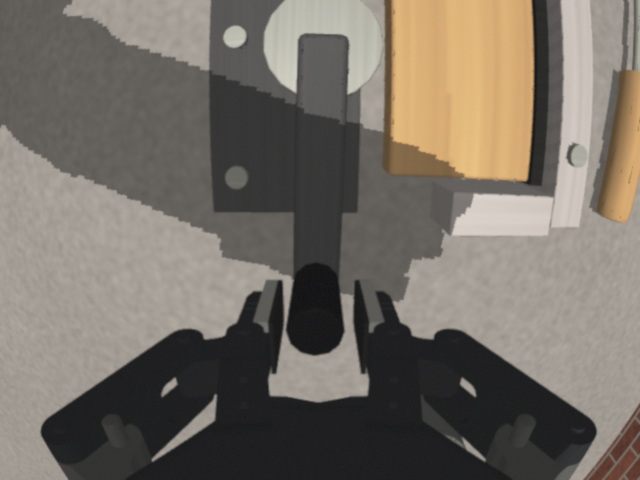

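Emit:
{"method": "play_rows", "body": {"linear": [[0,-0.003,-0.0001],[0,-0.006,-0.0003],[0,-0.0089,-0.0006],[0,-0.0119,-0.001],[0,-0.0148,-0.0015],[0,-0.0178,-0.002],[0,-0.0207,-0.0027],[0,-0.0236,-0.0034],[0,-0.0265,-0.0042],[0,-0.0293,-0.0052]], "delta_rot": [[0.03,0,0],[0.06,0,0],[0.09,0,0],[0.12,0,0],[0.15,0,0],[0.18,0,0],[0.21,0,0],[0.24,0,0],[0.27,0,0],[0.3,0,0]]}}

```text
t: 18.55
tool_pos: [0.5509, -0.0939, 0.0589]
tcp_rot: [[0.0, 0.993, -0.119], [-0.0, -0.119, -0.993], [-1.0, 0.0, 0.0]]
force: [2.3, -1.4, -0.5]
width: 0.353
```

```bash
cat > look.py <<'E'
import sys
from workcell import r, vision
import cv2, numpy as np
n=sys.argv[1]
f=vision.grab_frame("wrist"); cv2.imwrite(f"pics/{n}_wrist.png",f["image"]); np.savez(f"{n}_wrist.npz",**f)
o=r.get_obs(); R=np.array(o["tcp_rot"]); P=np.array(o["tool_pos"])
print(o["t"],P,np.round(R[:,1],3),"Ftool",np.round(R.T@o["force"],2),"M",np.round(R.T@o["moment"],3),o["width"])
E
python3 look.py h
```

```text
18.6 [ 0.55034254 -0.09383886  0.05883701] [ 0.993 -0.121 -0.   ] Ftool [-1.01  0.6   0.56] M [ 0.008 -0.091  0.267] 0.3504780885962323
```

View pics/h_wrist.png

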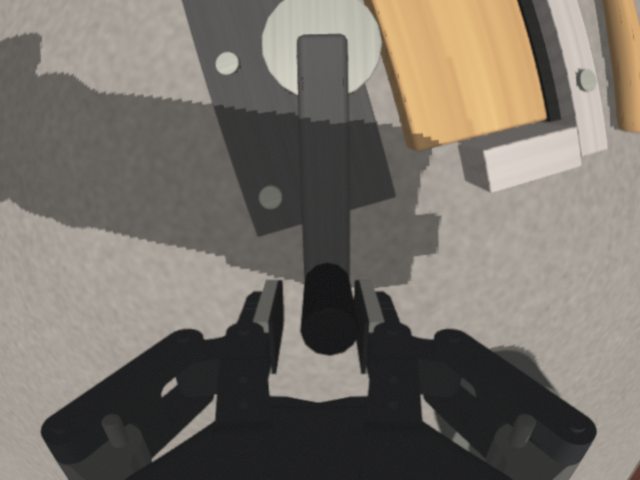

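Emit:
{"method": "play_rows", "body": {"linear": [[0,-0.0006,0],[0,-0.0012,0],[0,-0.0018,0],[0,-0.0024,-0.0001],[0,-0.003,-0.0001],[0,-0.0036,-0.0002],[0,-0.0042,-0.0002],[0,-0.0048,-0.0003],[0,-0.0054,-0.0003],[0,-0.006,-0.0004]], "delta_rot": [[0.006,0,0],[0.012,0,0],[0.018,0,0],[0.024,0,0],[0.03,0,0],[0.036,0,0],[0.042,0,0],[0.048,0,0],[0.054,0,0],[0.06,0,0]]}}

```text
t: 19.6
tool_pos: [0.5451, -0.0928, 0.0588]
tcp_rot: [[0.0, 0.984, -0.177], [-0.0, -0.177, -0.984], [-1.0, 0.0, 0.0]]
force: [2.6, -2.0, 0.4]
width: 0.353
```

```bash
python3 look.py i1; python3 - <<'E'
import cv2
for n in("h","i1"):
    i=cv2.imread(f"pics/{n}_wrist.png")[0:200,350:640];cv2.imwrite(f"pics/{n}_c.png",cv2.resize(i,None,fx=2.7,fy=2.7,interpolation=cv2.INTER_CUBIC))
E
```

```text
19.65 [ 0.54500887 -0.09271081  0.05881655] [ 0.984 -0.177  0.   ] Ftool [0.08 2.49 1.42] M [ 0.025 -0.346  0.409] 0.35522698451948387
```

View pics/i1_c.png

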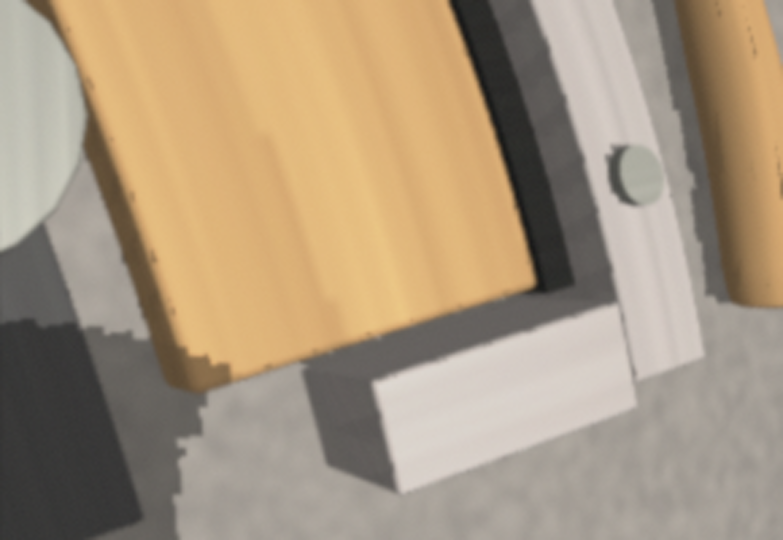

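Emit:
{"method": "play_rows", "body": {"linear": [[0,-0.0006,0],[0,-0.0012,0],[0,-0.0018,0],[0,-0.0024,-0.0001],[0,-0.003,-0.0001],[0,-0.0036,-0.0002],[0,-0.0042,-0.0002],[0,-0.0048,-0.0003],[0,-0.0054,-0.0003],[0,-0.006,-0.0004]], "delta_rot": [[0.006,0,0],[0.012,0,0],[0.018,0,0],[0.024,0,0],[0.03,0,0],[0.036,0,0],[0.042,0,0],[0.048,0,0],[0.054,0,0],[0.06,0,0]]}}

```text
t: 20.65
tool_pos: [0.5392, -0.0912, 0.0588]
tcp_rot: [[-0.0, 0.972, -0.235], [-0.0, -0.235, -0.972], [-1.0, -0.0, 0.0]]
force: [2.1, -2.8, 0.3]
width: 0.351
```

```bash
python3 look.py i2; python3 - <<'E'
import cv2
for n in("i2",):
    i=cv2.imread(f"pics/{n}_wrist.png")[0:200,350:640];cv2.imwrite(f"pics/{n}_c.png",cv2.resize(i,None,fx=2.7,fy=2.7,interpolation=cv2.INTER_CUBIC))
E
```

```text
20.7 [ 0.53912344 -0.09111695  0.05878979] [ 0.972 -0.236 -0.   ] Ftool [-0.86  2.31  1.64] M [ 0.054 -0.347  0.412] 0.3540790433766468
```

View pics/i2_wrist.png

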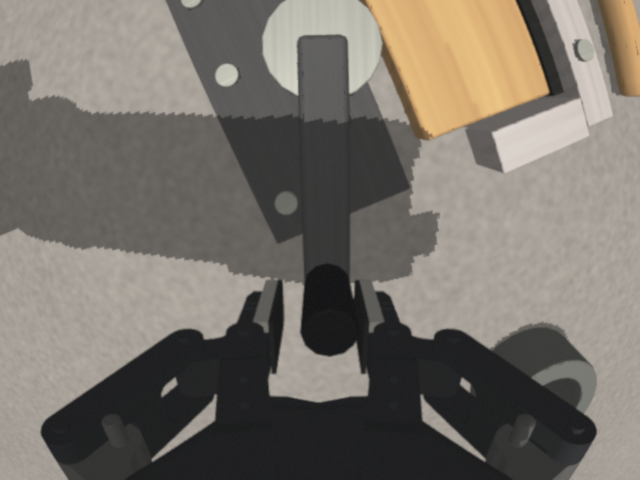

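Emit:
{"method": "play_rows", "body": {"linear": [[0,-0.0006,0],[0,-0.0012,0],[0,-0.0018,0],[0,-0.0024,-0.0001],[0,-0.003,-0.0001],[0,-0.0036,-0.0002],[0,-0.0042,-0.0002],[0,-0.0048,-0.0003],[0,-0.0054,-0.0003],[0,-0.006,-0.0004]], "delta_rot": [[0.006,0,0],[0.012,0,0],[0.018,0,0],[0.024,0,0],[0.03,0,0],[0.036,0,0],[0.042,0,0],[0.048,0,0],[0.054,0,0],[0.06,0,0]]}}

```text
t: 21.7
tool_pos: [0.5335, -0.0894, 0.0588]
tcp_rot: [[0.0, 0.956, -0.293], [-0.0, -0.293, -0.956], [-1.0, 0.0, 0.0]]
force: [2.2, -2.5, -0.8]
width: 0.352
```

```bash
python3 look.py i3
```

```text
21.75 [ 0.533486   -0.08936466  0.0587955 ] [ 0.956 -0.293  0.   ] Ftool [0.01 1.65 1.1 ] M [-0.005 -0.391  0.547] 0.35411636105346717
```

Emit:
{"method": "play_rows", "body": {"linear": [[0,-0.0005,0],[0,-0.001,0],[0,-0.0015,0],[0,-0.002,-0.0001],[0,-0.0025,-0.0001],[0,-0.003,-0.0001],[0,-0.0035,-0.0002],[0,-0.004,-0.0002],[0,-0.0045,-0.0002],[0,-0.005,-0.0003]], "delta_rot": [[0.005,0,0],[0.01,0,0],[0.015,0,0],[0.02,0,0],[0.025,0,0],[0.03,0,0],[0.035,0,0],[0.04,0,0],[0.045,0,0],[0.05,0,0]]}}

```text
t: 22.75
tool_pos: [0.5288, -0.0876, 0.0588]
tcp_rot: [[0.0, 0.94, -0.34], [-0.0, -0.34, -0.94], [-1.0, 0.0, 0.0]]
force: [0.8, -3.3, -0.2]
width: 0.352
```

```bash
python3 look.py i4;  python3 - <<'E'
import cv2
for n in("i4",):
    i=cv2.imread(f"pics/{n}_wrist.png")[0:200,350:640];cv2.imwrite(f"pics/{n}_c.png",cv2.resize(i,None,fx=2.7,fy=2.7,interpolation=cv2.INTER_CUBIC))
E
```

```text
22.8 [ 0.5287305  -0.08751275  0.05878269] [ 0.94  -0.341 -0.   ] Ftool [-0.35  2.29  2.03] M [ 0.071 -0.403  0.578] 0.3506974677433565
```

View pics/i4_c.png

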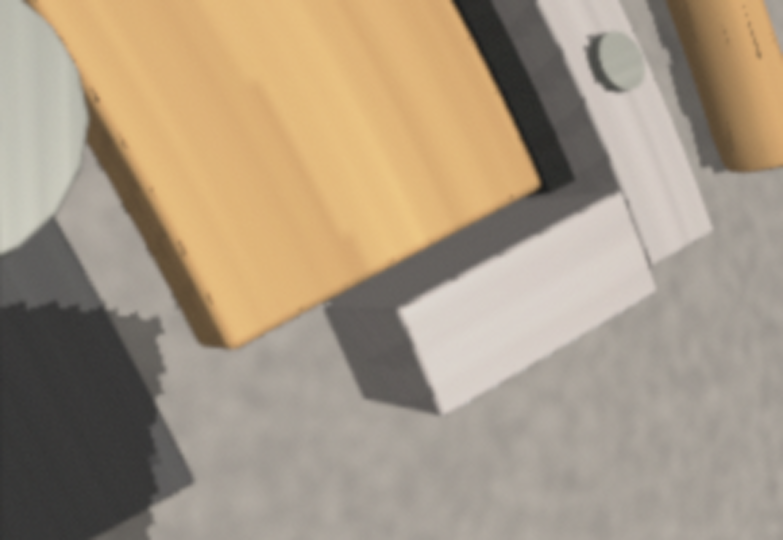

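```bash
cat > m.py <<'E'
import sys
from h import *
yaw=.175; ex=np.array([np.cos(yaw),np.sin(yaw)]); ey=np.array([-ex[1],ex[0]]); O=np.array([.5565,.0545])
def clamp(p): d=np.asarray(p)[:2]-O; return np.array([d@ex,d@ey])*1000
def wc(c,z): return np.r_[O+ex*c[0]/1000+ey*c[1]/1000,z]
def prof(f,img,y,xs,z):
    P=np.array([proj(f,wc((x,y),z)) for x in xs],np.float32)
    return cv2.remap(img,P[:,0][None],P[:,1][None],cv2.INTER_LINEAR)[0].astype(float)
def edge(a,xs):  # location of strongest gradient, centroid
    g=np.abs(np.gradient(a)); k=g.argmax(); s=slice(max(k-6,0),k+7); return (g[s]*xs[s]).sum()/g[s].sum()
if __name__=="__main__":
  for n in sys.argv[1:]:
    f=dict(np.load(f"{n}_wrist.npz")); img=f["image"]
    R=[]
    for y in np.arange(-85,-60,2.):
        xs=np.arange(95,125,.2); a=prof(f,img,y,xs,.022); wood=a[:,2]-a[:,0]   # r-b
        e1=edge(wood,xs)
        xs2=np.arange(100,150,.2); b=prof(f,img,y,xs2,.036).mean(1)
        R.append((e1,edge(b,xs2)))
    R=np.array(R); print(n,"board edge x",np.round(np.median(R[:,0]),2),R[:,0].std().round(2),"fence top edge",np.round(np.median(R[:,1]),2),R[:,1].std().round(2))
E
python3 m.py f g h i1 i2 i3 i4
```

```text
f board edge x 112.53 0.14 fence top edge 106.59 0.1
g board edge x 112.5 0.07 fence top edge 103.52 0.06
h board edge x 112.48 0.08 fence top edge 102.95 0.05
i1 board edge x 112.57 0.06 fence top edge 102.89 0.04
i2 board edge x 112.52 0.08 fence top edge 102.78 0.05
i3 board edge x 112.58 0.08 fence top edge 102.71 0.04
i4 board edge x 113.38 0.11 fence top edge 103.35 14.32
```

Emit:
{"method": "play_rows", "body": {"linear": [[0,-0.0005,0],[0,-0.001,0],[0,-0.0015,0],[0,-0.002,-0.0001],[0,-0.0025,-0.0001],[0,-0.003,-0.0001],[0,-0.0035,-0.0002],[0,-0.004,-0.0002],[0,-0.0045,-0.0002],[0,-0.005,-0.0003]], "delta_rot": [[0.005,0,0],[0.01,0,0],[0.015,0,0],[0.02,0,0],[0.025,0,0],[0.03,0,0],[0.035,0,0],[0.04,0,0],[0.045,0,0],[0.05,0,0]]}}

```text
t: 23.8
tool_pos: [0.5244, -0.0856, 0.0588]
tcp_rot: [[0.0, 0.922, -0.387], [-0.0, -0.387, -0.922], [-1.0, 0.0, 0.0]]
force: [2.5, -3.5, -1.4]
width: 0.354
```

```bash
python3 look.py i5;  python3 m.py i5
```

```text
23.85 [ 0.5242805  -0.08564116  0.05879539] [ 0.922 -0.387  0.   ] Ftool [1.5  3.34 1.63] M [ 0.007 -0.403  0.721] 0.35385046751300386
i5 board edge x 114.01 4.47 fence top edge nan nanm.py:10: RuntimeWarning: invalid value encountered in scalar divide
  g=np.abs(np.gradient(a)); k=g.argmax(); s=slice(max(k-6,0),k+7); return (g[s]*xs[s]).sum()/g[s].sum()
```

Emit:
{"method": "play_rows", "body": {"linear": [[0,-0.0005,0],[0,-0.001,0],[0,-0.0015,0],[0,-0.002,-0.0001],[0,-0.0025,-0.0001],[0,-0.003,-0.0001],[0,-0.0035,-0.0002],[0,-0.004,-0.0002],[0,-0.0045,-0.0002],[0,-0.005,-0.0003]], "delta_rot": [[0.005,0,0],[0.01,0,0],[0.015,0,0],[0.02,0,0],[0.025,0,0],[0.03,0,0],[0.035,0,0],[0.04,0,0],[0.045,0,0],[0.05,0,0]]}}

```text
t: 24.85
tool_pos: [0.5201, -0.0836, 0.0588]
tcp_rot: [[0.001, 0.902, -0.433], [-0.0, -0.433, -0.902], [-1.0, 0.001, -0.0]]
force: [3.0, -4.0, -2.1]
width: 0.351
```

```bash
python3 look.py i6; sed -i 's/np.arange(-85,-60,2.)/np.arange(-90,-76,1.)/; s/print(n,.*/print(n,np.round(R[:,0],2).tolist())/; s/xs2=.*//; s/R.append.*/R.append((e1,0))/' m.py; sed -i 's/        xs2.*//' m.py;  python3 m.py f h i2 i3 i4 i5 i6;  python3 - <<'E'
import cv2
for n in("i6",):
    i=cv2.imread(f"pics/{n}_wrist.png")[0:200,350:640];cv2.imwrite(f"pics/{n}_c.png",cv2.resize(i,None,fx=2.7,fy=2.7,interpolation=cv2.INTER_CUBIC))
E
```

```text
24.9 [ 0.52006413 -0.08356058  0.05882486] [ 0.901 -0.433  0.001] Ftool [3.56 6.08 1.89] M [-0.013 -0.332  1.077] 0.3526205545214254
f [112.31, 112.32, 112.37, 112.66, 112.34, 112.53, 112.59, 112.8, 112.56, 112.52, 112.59, 112.49, 112.39, 112.47]
h [112.42, 112.55, 112.43, 112.51, 112.26, 112.41, 112.58, 112.54, 112.47, 112.56, 112.51, 112.58, 112.41, 112.43]
i2 [112.66, 112.69, 112.47, 112.61, 112.59, 112.66, 112.57, 112.5, 112.56, 112.56, 112.62, 112.65, 112.54, 112.39]
i3 [112.64, 112.66, 112.59, 112.53, 112.5, 112.49, 112.66, 112.77, 112.66, 112.58, 112.49, 112.66, 112.7, 112.64]
i4 [113.46, 113.5, 113.42, 113.47, 113.44, 113.46, 113.36, 113.52, 113.45, 113.51, 113.39, 113.33, 113.31, 113.18]
i5 [114.25, 114.09, 114.1, 114.01, 114.12, 114.04, 114.05, 114.15, 114.05, 114.0, 114.0, 114.12, 114.03, 114.12]
i6 [114.84, 114.73, 114.82, 114.81, 114.79, 114.68, 114.67, 114.56, 114.54, 114.52, 114.57, 114.65, 114.6, 114.69]
```

View pics/i6_c.png

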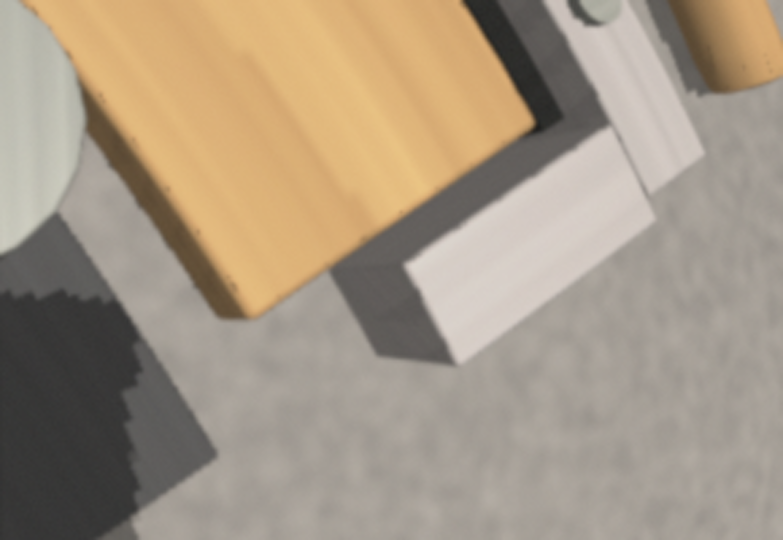

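Emit:
{"method": "play_rows", "body": {"linear": [[0,-0.0005,0],[0,-0.001,0],[0,-0.0015,0],[0,-0.002,0],[0,-0.0025,-0.0001],[0,-0.003,-0.0001],[0,-0.003,-0.0001],[0,-0.003,-0.0001],[0,-0.003,-0.0001],[0,-0.003,-0.0001]], "delta_rot": [[0.005,0,0],[0.01,0,0],[0.015,0,0],[0.02,0,0],[0.025,0,0],[0.03,0,0],[0.03,0,0],[0.03,0,0],[0.03,0,0],[0.03,0,0]]}}

```text
t: 25.9
tool_pos: [0.5177, -0.0823, 0.0588]
tcp_rot: [[0.001, 0.888, -0.459], [-0.001, -0.459, -0.888], [-1.0, 0.001, -0.0]]
force: [4.9, -3.8, -3.4]
width: 0.352
```

```bash
python3 look.py i7;   python3 m.py i7
```

```text
25.95 [ 0.51768798 -0.08233523  0.05884809] [ 0.888 -0.459  0.001] Ftool [3.28 6.78 0.88] M [-0.023 -0.393  1.17 ] 0.35479850197794244
i7 [115.13, 115.18, 115.16, 115.09, 115.12, 115.04, 115.06, 115.02, 114.99, 114.91, 114.97, 115.0, 115.01, 114.91]
```

Emit:
{"method": "play_rows", "body": {"linear": [[0,0.001,0],[0,0.002,0],[0,0.003,0],[0,0.004,0],[0,0.004,0],[0,0.004,0],[0,0.004,0],[0,0.004,0],[0,0.004,0],[0,0.004,0]], "delta_rot": [[0,0,0],[0,0,0],[0,0,0],[0,0,0],[0,0,0],[0,0,0],[0,0,0],[0,0,0],[0,0,0],[0,0,0]]}}

```text
t: 26.95
tool_pos: [0.5206, -0.0838, 0.0588]
tcp_rot: [[-0.0, 0.888, -0.459], [-0.0, -0.459, -0.888], [-1.0, -0.0, 0.0]]
force: [-0.1, 0.5, 0.8]
width: 0.352
```

```bash
python3 look.py j;   python3 m.py j
```

```text
27.0 [ 0.52062382 -0.08383788  0.05878581] [ 0.888 -0.459 -0.   ] Ftool [ 0.12 -0.62 -1.66] M [ 0.016 -0.029 -0.033] 0.3497291151189498
j [114.7, 114.7, 114.7, 114.63, 114.63, 114.5, 114.48, 114.47, 114.52, 114.52, 114.5, 114.57, 114.7, 113.53]
```

View pics/j_wrist.png

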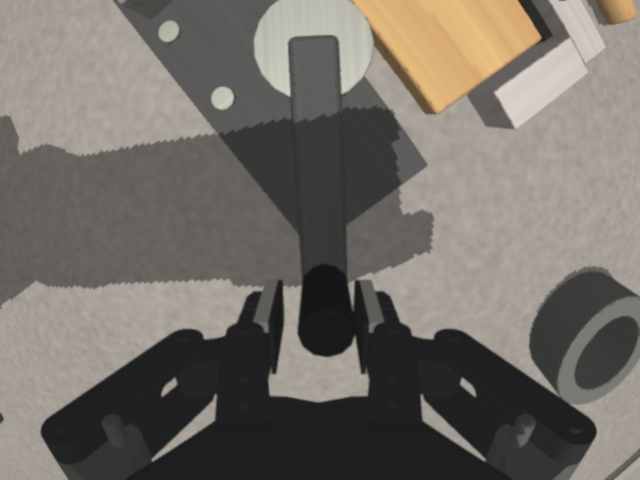

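Emit:
{"method": "play_rows", "body": {"linear": [[0,0.001,0],[0,0.002,0],[0,0.003,0],[0,0.003,0],[0,0.003,0],[0,0.003,0],[0,0.003,0],[0,0.003,0],[0,0.003,0],[0,0.003,0]], "delta_rot": [[0,0,0],[0,0,0],[0,0,0],[0,0,0],[0,0,0],[0,0,0],[0,0,0],[0,0,0],[0,0,0],[0,0,0]]}}

```text
t: 28.0
tool_pos: [0.5233, -0.0852, 0.0588]
tcp_rot: [[0.0, 0.888, -0.459], [-0.0, -0.459, -0.888], [-1.0, 0.0, 0.0]]
force: [-0.3, 0.6, -0.5]
width: 0.356
```

```bash
python3 look.py k;   python3 m.py k
```

```text
28.05 [ 0.52332143 -0.08523142  0.0588022 ] [ 0.888 -0.459  0.   ] Ftool [0.6  0.13 0.44] M [-0.002  0.018 -0.009] 0.35088200852635626
k [114.71, 114.6, 114.6, 114.56, 114.51, 114.41, 114.41, 114.42, 114.52, 114.51, 114.59, 114.59, 114.1, 112.09]
```

View pics/k_wrist.png

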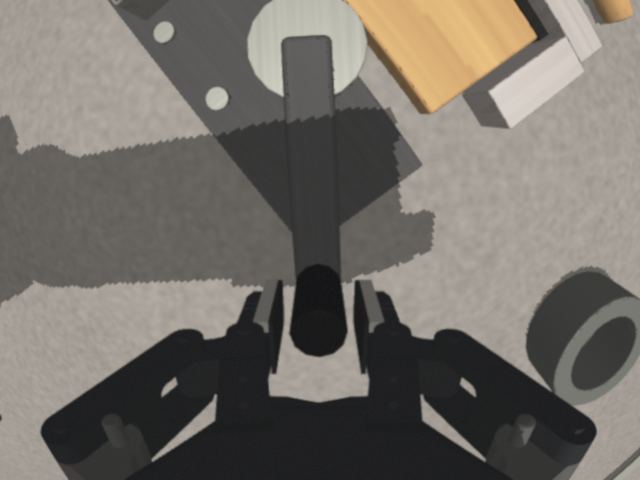

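Emit:
{"method": "play_rows", "body": {"linear": [[0,-0.002,0],[0,-0.0045,0],[0,-0.007,0],[0,-0.008,0],[0,-0.009,-0.0001],[0,-0.01,-0.0002],[0,-0.011,-0.0003],[0,-0.0112,-0.0003],[0,-0.0112,-0.0003],[0,-0.0112,-0.0003]], "delta_rot": [[0,0,0],[0,0,0],[0,0,0],[0.01,0,0],[0.02,0,0],[0.03,0,0],[0.04,0,0],[0.042,0,0],[0.042,0,0],[0.042,0,0]]}}

```text
t: 29.05
tool_pos: [0.5149, -0.0809, 0.059]
tcp_rot: [[0.003, 0.868, -0.497], [-0.002, -0.497, -0.868], [-1.0, 0.003, -0.0]]
force: [4.4, -3.1, -4.4]
width: 0.35
```

```bash
python3 look.py l;   python3 m.py l
```

```text
29.1 [ 0.51495925 -0.08087249  0.05903721] [ 0.868 -0.497  0.004] Ftool [5.94 6.27 1.  ] M [-0.031 -0.16   1.165] 0.35099068637407776
l [115.24, 115.29, 115.33, 115.31, 115.25, 115.26, 115.19, 115.2, 113.75, 111.84, 109.91, 107.99, 106.12, 104.24]
```

Emit:
{"method": "play_rows", "body": {"linear": [[0,0.001,0],[0,0.002,0],[0,0.003,0],[0,0.004,0],[0,0.005,0],[0,0.006,0],[0,0.0065,0],[0,0.0065,0],[0,0.0065,0],[0,0.0065,0]], "delta_rot": [[0,0,0],[0,0,0],[0,0,0],[0,0,0],[0,0,0],[0,0,0],[0,0,0],[0,0,0],[0,0,0],[0,0,0]]}}

```text
t: 30.1
tool_pos: [0.519, -0.083, 0.0588]
tcp_rot: [[-0.0, 0.868, -0.496], [0.0, -0.496, -0.868], [-1.0, -0.0, 0.0]]
force: [-0.0, -0.1, -0.6]
width: 0.355
```

```bash
python3 look.py m;   python3 m.py m
```

```text
30.15 [ 0.51907024 -0.08301187  0.05878424] [ 0.868 -0.496 -0.   ] Ftool [-1.05 -1.19 -0.46] M [-0.011 -0.003  0.013] 0.35017189977950763
m [114.63, 114.68, 114.7, 114.67, 114.67, 114.57, 114.55, 113.84, 111.94, 110.05, 108.18, 106.32, 104.46, 102.62]
```

View pics/m_wrist.png

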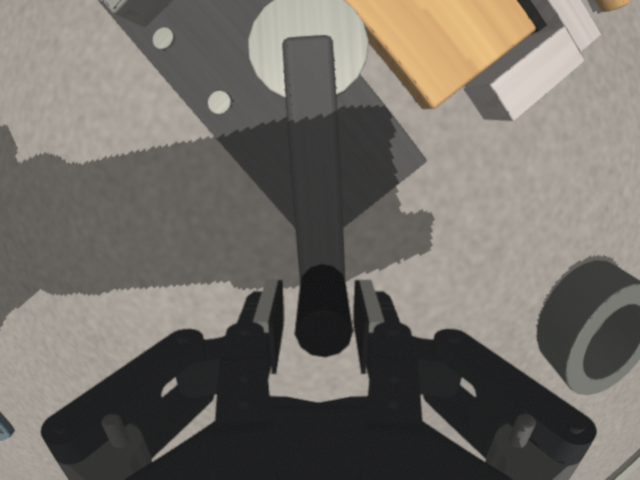

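Emit:
{"method": "play_rows", "body": {"linear": [[0,0,0],[0,0,0],[0,0,0],[-0.01,0,0],[-0.03,0,0],[-0.05,0,0],[-0.07,0,0],[-0.09,0,0],[-0.11,0,0],[-0.12,0,0]], "delta_rot": [[0,0,0],[0,0,0],[0,0,0],[0,0,0],[0,0,0],[0,0,0],[0,0,0],[0,0,0],[0,0,0],[0,0,0]], "gripper": 100}}

```text
t: 31.15
tool_pos: [0.5201, -0.0833, 0.1811]
tcp_rot: [[0.003, 0.868, -0.496], [-0.0, -0.496, -0.868], [-1.0, 0.003, -0.001]]
force: [-0.4, -0.8, -0.5]
width: 0.611
```

```bash
python3 look.py n;   python3 m.py n; python3 - <<'E'
from workcell import vision
import cv2
f=vision.grab_frame("side"); cv2.imwrite("pics/n_side.png",cv2.resize(f["image"][200:400,240:440],None,fx=3,fy=3))
E
```

```text
31.2 [ 0.52058496 -0.08329674  0.18171239] [ 0.868 -0.496  0.004] Ftool [-0.68  1.17  1.11] M [-0.023 -0.012  0.035] 0.6097464818359374
n [114.88, 115.16, 114.78, 115.24, 114.73, 114.83, 114.84, 114.83, 114.72, 115.11, 114.99, 114.86, 114.99, 114.75]
```

View pics/n_wrist.png

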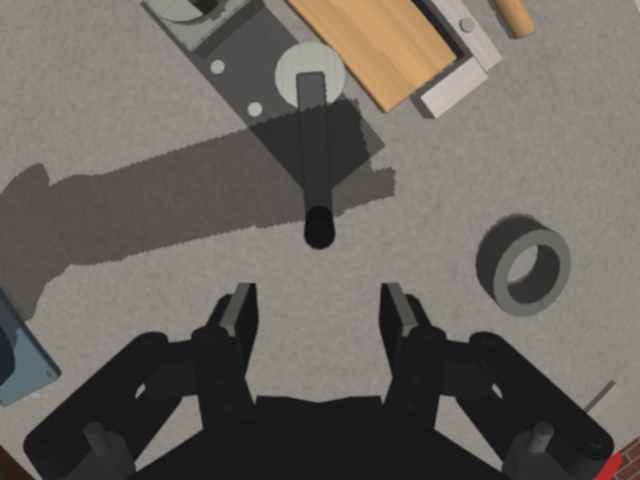

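View pics/n_side.png

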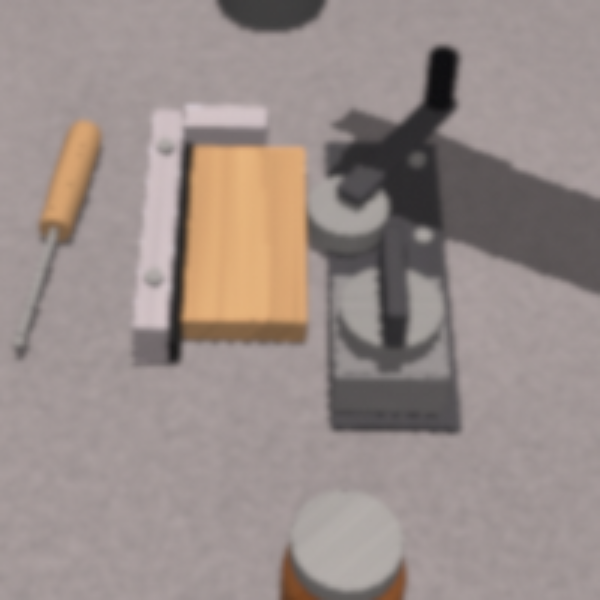

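```bash
python3 - <<'E'
from m import *
for n in("a","f","n"):
    f=dict(np.load(f"{n}_wrist.npz")); xs=np.arange(104,140,1.)
    for y in(-60,-45):
        a=prof(f,f["image"],y,xs,.036).mean(1).round().astype(int); print(n,y,a.tolist())
f=dict(np.load("n_wrist.npz"))
g=clamp(onz(f,319.5,232,.086)); a=clamp(onz(f,311,73,.041)); b=clamp(onz(f,317,205,.041))
print("grip clamp",g, "theta", np.arctan2(-(g[0]),-(g[1]+50)), "bar dir",np.arctan2(a[0]-b[0],a[1]-b[1]))
E
```

```text
a -60 [79, 80, 78, 78, 78, 78, 81, 79, 65, 42, 27, 24, 24, 23, 23, 24, 31, 49, 70, 88, 94, 94, 94, 95, 95, 97, 97, 97, 97, 95, 93, 93, 94, 95, 95, 95]
a -45 [80, 80, 78, 78, 78, 79, 81, 79, 65, 42, 29, 24, 23, 23, 24, 21, 31, 50, 71, 87, 94, 95, 95, 95, 96, 97, 98, 96, 96, 95, 93, 93, 94, 96, 97, 97]
f -60 [139, 138, 116, 61, 29, 33, 36, 34, 36, 35, 36, 38, 54, 67, 71, 71, 72, 76, 101, 141, 161, 165, 165, 166, 167, 169, 170, 171, 169, 167, 163, 162, 163, 166, 166, 166]
f -45 [139, 139, 115, 62, 30, 32, 35, 35, 34, 35, 36, 39, 56, 71, 73, 75, 74, 76, 97, 143, 163, 165, 165, 165, 166, 168, 169, 170, 168, 165, 162, 161, 162, 165, 166, 165]
n -60 [141, 140, 143, 143, 124, 76, 43, 36, 35, 37, 36, 38, 47, 61, 70, 72, 73, 77, 96, 137, 164, 171, 172, 172, 173, 175, 176, 177, 175, 173, 170, 168, 168, 169, 75, 0]
n -45 [140, 140, 143, 143, 120, 75, 41, 37, 37, 35, 18, 0, 0, 0, 0, 0, 0, 0, 0, 0, 0, 0, 0, 0, 0, 0, 0, 0, 0, 0, 0, 0, 0, 0, 0, 0]
grip clamp [ -58.35317944 -130.13614153] theta 0.6293865318837916 bar dir 0.6512676739042632
```

```bash
python3 look.py p; python3 m.py p; python3 -c "
from workcell import ticket
print(ticket.hand_in())"
```

```text
31.3 [ 0.51939823 -0.08300525  0.17919099] [ 0.868 -0.496  0.001] Ftool [-0.1  -0.52  0.13] M [-0.023 -0.018  0.005] 0.6089515298307371
p [114.28, 114.6, 114.15, 114.37, 114.35, 114.22, 114.35, 114.28, 114.36, 114.12, 114.41, 114.28, 114.26, 114.52]
the job is handed in; nothing more can be done
None
```

I locked the stud and swung the lever until the cam pressed the board onto the strip, then handed the job in at 31.3 s. The verdict isn't reported, so what follows rests on my own checks.

**Stud:** I gripped the T-handle and pressed it about 13.5 mm, until the force jumped to 15.6 N. I then turned it 1.6 rad clockwise, eased it up and let go. The pictures show the bar along the clamp's y, standing about 4 mm lower than at the start, which fits the catch.

**Lever:** I pushed the grip with the fingers loosely around it to a turn of about 0.64 rad. The board moved 2.0 to 2.3 mm towards the fence, and the push force rose from about 2.5 N to 6.5 N. With the fingers backed off, the force read nearly zero.

**Strip squeeze:** I put this at about 1 mm, somewhere between 0.5 and 1.6 mm, which is snug and well short of squashed. It is worked out from board travel and push force, not measured directly.

**Checks that disagreed:**
- The board sprang back about 0.5 mm after each of two pushes, to about the same place; it then held steady over the one second I checked.
- The board edge measured 114.85 mm, then 114.3 mm, in the last two pictures. The arm was still settling, so I took this as camera error of up to 0.5 mm.
- Measuring the gap from strip to fence directly gave only about 0.15 mm of squeeze. That method also gave a starting gap of 2.1 mm, outside the stated 0.5 to 1.5 mm, so I gave it little weight.

The fingers were clear and raised at hand-in. The arm never came near the jar, tape roll or screwdriver.

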